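# Find the rocking cover on a controller housing and press it home

## Robot

A 7-joint arm with a two-finger parallel gripper is mounted at the origin on the work surface; the furniture and walls round the work are solid. World frame = base frame: x ahead of the robot, y to its left, z up, the work surface at z = 0. Lengths are in m, angles in rad, forces in N, time in s.
With the tool pointing down it reaches from about 0.4 to 0.875 m from the base axis. Payload 19.3 kg.
Tool frame: the origin (TCP) lies at the very end of the fingers, on their centre line; the grasp point (between the pads) lies bot.grasp_offset behind it (bot.grasp_offset is the distance from the TCP to the grasp point, in m); z points along the fingers, y is the direction in which the jaws open and shut (so a half turn about z gives the same grasp; the last joint's range is limited). The gripper opens to 85 mm and grips with 20 to 120 N. Pads are 22 mm wide; open, the fingers measure 114 mm over their backs; the gripper's body (76 mm by 85 mm) begins 54 mm behind the grasp point. The pads swing forward as they close: fully open they stand 13 mm farther back than shut.
Start: joints at [1.191, 0.521, -0.036, 1.599, 0.021, 1.021, -0.113], TCP at [0.191, -0.595, 0.231] pointing down, gripper open.
Joint ranges: [-2.91, 2.91], [-0.3, 2.13], [-1.5, 1.42], [0.17, 2.43], [-1.26, 4.41], [0.16, 1.93], [-2.52, 2.52]. Speed limits (rad/s): [1.89, 1.89, 2.39, 2.39, 3.01, 3.01, 3.01].

## Interface

Orientations are given as [roll, pitch, yaw] about the fixed x, y, z axes, in that order (R = Rz(yaw) Ry(pitch) Rx(roll)).
In Python, from workcell import bot gives the robot as it stands. The module is installed in compiled form; this text tells all that it offers.
- The arm moves only by the shell command python3 -m handwheel 'ROWS' [OPENING] [FORCE]. ROWS is JSON, a list of rows, each a list of 6 numbers: the shift along the tool's x, y, z as a fraction of full scale, then the turn, a rotation vector about the tool's x, y, z as a fraction of full scale. In form: [[x, y, z, rx, ry, rz], ...]. A call has 1 to 8 rows; each row shifts and turns the commanded pose from where the row before left it, along the tool's axes as they then stand; what a row does not reach is not made up. Full scale, the value 1, is 0.025 m for a shift and 360 degrees for a turn. A row lasts 1/8 s, in which the tool goes at most 62.5 mm and 10.7 degrees, less where a joint would pass 70% of its speed; a pose out of reach is approached as far as the arm can. A call with a number of a shift or a turn outside -1 to 1 is refused whole. A call with a gripper value outside its range is refused whole. OPENING is the closure, from -1 (fully open) to 1 (shut), set as the call begins (- or left out, the last holds). The fingers move at their own pace and stop on an object; FORCE is the grip in N (left out, the last holds). Time passes only in rows, so rows that do not move let the fingers close. It gives the time, the measured TCP pose, the force and the opening at its end, in the units of the state.
- bot.observe(): the state, without advancing time (a new reading comes with each control period).
- bot.grab_frame(name): name is "side" or "top" or "wrist"; returns a dict with "pixels" (384x512x3 uint8, blue, green, red), "vertical_fov" (degrees; the focal length in pixels is half the picture's height over the tangent of half this angle, whatever the lens; pixels are square), "cx", "cy" (the principal point, pixels), "R" (3x3) and "t" (3): a world point X has camera coordinates R X + t. Camera axes: x right, y down, z forward; pixel columns grow to the right and rows downward; lengths in m; the calibration is good to about 2 mm. A picture is of the moment at which its call begins. There is no depth.
- bot.job_done(): hands the job in, once; it reports no verdict.
Trained networks look in a picture, given as the dict that the camera call returned (one of the last four; its "shot" number tells which), for a name from the list of things; names that differ only in an ending like _2 or _b are one class to them, and where a whole thing is asked for, a point or a joint stands for the part that bears it (a point fixed in the world has none). Each returns a list of dicts, best first, with "score" (0 to 1); they miss things now and then, are a little off and sometimes report something else, mostly with a low value. They report only what shows in the picture. A call takes as long as a camera call. They do not tell look-alikes from the thing itself.
- bot.trace(picture, thing): "region" (384x512 bool, what is visible of it) and "point" ([column, row] in pixels, amid what is visible of it).
The state is a dict: "clock": time; "qpos": joint angles; "qd": joint speeds; "joint_efforts": joint torques, N m; "position": TCP position; "tool_rot": TCP orientation; "force": force on the tool from outside, world axes, zero at the start; "moment": the same for the moment, N m; "grip_width": finger opening in m.
Only numpy, scipy, OpenCV 4.12 (cv2) and the standard library are available. Lean on these libraries where they do the work, as an engineer would, in place of code of your own. Each camera call takes 0.05 s, during which the arm holds its last target.

## Task

One of the four identical grey covers on the aluminium controller housing has come unclipped. Press lightly on the ends of the covers until you find the one that rocks, then press that one down at its middle until it sits fully home and level. Only press with the fingertips: do not pull any cover up, do not press hard on the sound ones, and leave the loose things round the housing where they are.

Things in the scene. Friction and masses are not known exactly. Their poses are not given: they have to be found in the camera images.
- housing: aluminium controller housing, 136 mm (its x) by 238 mm (its y) by 45 mm high, screwed to the desk. Origin: centre of its underside; x points to the far side, with the sockets, y to the left, z up. Four identical grey covers stand in a row along y in its top, 54 mm apart, each a slab 90 mm along x and 40 mm along y, its top 10 to 17 mm above the housing's inside a bezel 4 mm high
- loose_rock (a joint): tilt in rad of the unclipped cover, whichever bay it is in, about its middle: 0 level, positive when its far end (housing's +x) is down, negative when its near end is. About 2 N on either end tips that end about 6 mm down (0.15 rad) onto a hard stop; the other end rises. It levels itself when let go. Pushing an end harder does not seat it fully
- loose_seat (a joint): how far in m the unclipped cover is pushed down: about 0 at the start, 0.006 fully home, on both stops, where it no longer rocks; below 0 it is pulled up. It is stiff and stays where it is left: 15 to 20 N straight down within 8 mm of its middle slides it home. The bay it stands in is not told
- bay_1 (a point): middle of the first (leftmost, housing's +y) bay, 57 mm above the desk; the top of the cover there lies between 2 mm below and 5 mm above this point. The ribbed ends to press lie 33 mm to either side along the housing's x; a small round boss marks the middle. Covers differ in height because of their seals: height does not tell which is loose
- bay_2 (a point): the same point of the second bay from the left
- bay_3 (a point): the same point of the third bay from the left
- bay_4 (a point): the same point of the fourth (rightmost) bay. To the right of the work (y below -0.3 m, x above 0.4 m) a vice and a shelf with bottles stand up to 0.32 m high: approach round or over them
- sound_1 (a joint): how far in m one of the three sound covers is pressed into its seal (0 at rest, springs back, 8 N per mm); the bay it stands in is not told
- sound_2 (a joint): the same for another sound cover
- sound_3 (a joint): the same for the last sound cover
- bolt: loose steel hex bolt standing on its head beside the housing's left end, 19 mm wide, 37 mm high; origin under its centre; leave it alone
- relay_cube: loose black relay, 28 x 28 x 24 mm, beside the housing's right end; origin under its centre; leave it alone
- spool: loose solder spool standing beside the housing's right end, 58 mm across and 42 mm high; origin under its centre; leave it alone
Mind the look-alikes: they are no part of the job. Leave any pink or purple look-alike of the part that bears loose_rock alone.

How it is judged:
On the way, in this order (a step that is already met when the one before it is completed fails the run):
1. the unclipped cover is rocked by a press on one of its ends (tilted more than 0.06 rad) ((value of joint loose_rock above 0.06 rad or value of joint loose_rock below -0.06 rad)), for 0.1 s.
2. it is pressed down home (at least 4.5 mm) and level (value of joint loose_seat above 0.0045 m and value of joint loose_rock between -0.035 and 0.035 rad), for 0.2 s.
At the end, for the whole second after the job is handed in: the unclipped cover is down by at least 4.5 mm of its 6 mm and level within 0.035 rad, the sound covers stand at rest (within 1 mm), the loose things are within 20 mm of where they were (all of step 2 and value of joint each of sound_1, sound_2, sound_3 below 0.001 m and distance of each of bolt, relay_cube, spool from where it was at the start of the episode below 0.02 m); the robot touches nothing.
It fails at once if the unclipped cover is pulled up (more than 4 mm above its start) (value of joint loose_seat below -0.004 m).
It fails at once if a sound cover is pressed hard (more than 5 mm into its seal, some 40 N) (value of joint any of sound_1, sound_2, sound_3 above 0.005 m).
It fails at once if a loose thing beside the housing is moved more than 20 mm or lifted (distance of any of bolt, relay_cube, spool from where it was at the start of the episode above 0.02 m).
It also fails if it takes over 48 s, if anything falls off the work surface, if the arm or the gripper's body presses on something with over 40 N, if the wrist force passes 120 N, or if a joint passes its speed limit or range.

## Working session

There is one attempt and no reset: what is moved stays moved. The work goes in short steps, Python scripts to look and compute and a shell command to move; the robot and the scene stay as the last step left them, time stands still between calls to the robot, and variables do not carry over. Pictures are saved under pics/ and viewed, and the job is handed in when it is done.

```bash
mkdir -p pics; ls; python3 - <<'E'
from workcell import bot
import cv2,numpy as np
s=bot.observe();print({k:np.round(v,3) for k,v in s.items()},bot.grasp_offset)
for n in("side","top","wrist"):
    f=bot.grab_frame(n);cv2.imwrite(f"pics/a_{n}.png",f["pixels"]);print(n,f["vertical_fov"],f["cx"],f["cy"],np.round(f["R"],4).tolist(),np.round(f["t"],4))
E
```

```text
pics
{'clock': np.float64(0.0), 'qpos': array([ 1.191,  0.522, -0.036,  1.6  ,  0.021,  1.021, -0.113]), 'qd': array([-0.001,  0.001, -0.001, -0.001,  0.001, -0.   ,  0.001]), 'joint_efforts': array([-1.0000e-03, -9.2711e+01,  1.9790e+00, -3.6995e+01,  1.8000e-02,
        8.0000e-03, -0.0000e+00]), 'position': array([ 0.19 , -0.595,  0.231]), 'tool_rot': array([-3.14,  0.  ,  0.31]), 'force': array([-0.041, -0.242, -0.307]), 'moment': array([-0.008,  0.037,  0.049]), 'grip_width': np.float64(0.085)} 0.0187
side 44.152893644600894 261.7855370010596 194.102834799172 [[0.9998, -0.0047, 0.0183], [0.0108, -0.655, -0.7556], [0.0155, 0.7556, -0.6548]] [-0.4464  0.0528  0.8977]
top 56.7395473603979 256.97616228492944 191.3554414886167 [[-0.0034, -0.9999, 0.0135], [-0.9877, 0.0012, -0.1563], [0.1562, -0.0139, -0.9876]] [-0.0129  0.4784  0.8406]
wrist 59.90820590777013 258.7309725042245 188.1209158917753 [[0.3044, -0.9526, -0.0011], [-0.9034, -0.289, 0.3167], [-0.302, -0.0953, -0.9485]] [-0.6247 -0.0398  0.3798]
```

View pics/a_top.png

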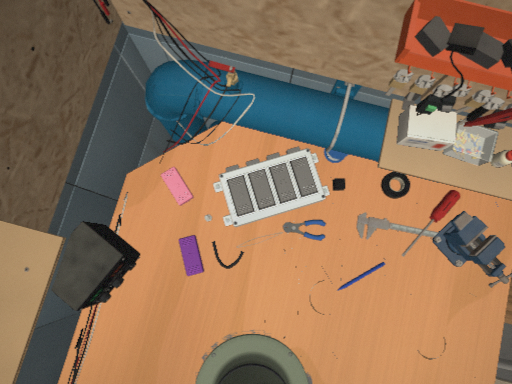

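View pics/a_side.png

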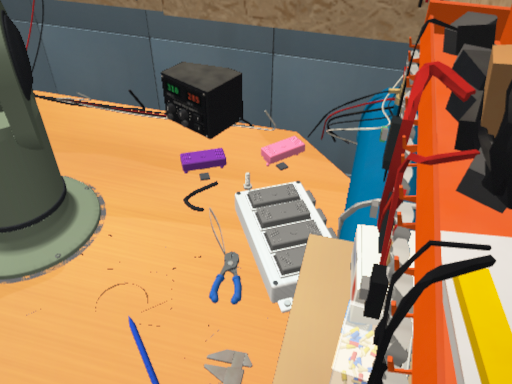

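```bash
python3 - <<'E'
from workcell import bot
import cv2,numpy as np
F={}
for n in("side","top"):
    f=bot.grab_frame(n);F[n]=f
    for th in("housing","loose_rock","sound_1","bolt","relay_cube","spool","bay_1"):
        try:
            for r in bot.trace(f,th)[:6]:
                m=r["region"].astype(np.uint8);print(n,th,round(r["score"],2),np.round(r["point"],1),m.sum(),cv2.boundingRect(m))
        except Exception as e: print(n,th,e)
E
```

```text
side housing 0.66 [269.  245.6] 3566 (234, 181, 103, 133)
side loose_rock 0.97 [201.1 157.4] 767 (180, 149, 46, 23)
side loose_rock 0.88 [282.4 215.3] 1049 (257, 200, 53, 29)
side loose_rock 0.64 [270.4 245.1] 3196 (234, 181, 102, 132)
side loose_rock 0.61 [278.8 146.8] 774 (261, 136, 44, 29)
side sound_1 0.83 [271.8 194.5] 851 (248, 184, 51, 25)
side sound_1 0.77 [290.  234.9] 1012 (265, 221, 55, 30)
side sound_1 0.66 [291.3 261.8] 597 (275, 247, 30, 28)
side bolt 0.65 [245.9 182.6] 99 (243, 174, 9, 17)
side bay_1 0.95 [268.9 240.5] 3547 (234, 181, 103, 131)
top housing 0.6 [269.1 184.8] 3138 (214, 147, 115, 80)
top loose_rock 0.94 [175.5 188.2] 603 (161, 168, 31, 37)
top loose_rock 0.59 [262.  187.8] 617 (249, 170, 25, 39)
top loose_rock 0.56 [188.  254.4] 681 (178, 235, 25, 41)
top sound_1 0.96 [304.4 178. ] 587 (291, 157, 25, 39)
top sound_1 0.82 [242.9 194.9] 613 (228, 176, 25, 39)
top sound_1 0.78 [282.  184.8] 573 (271, 164, 24, 37)
top relay_cube 0.66 [336.8 181.8] 144 (332, 179, 13, 12)
top spool 0.69 [337.2 155.2] 184 (325, 151, 21, 12)
top bay_1 0.82 [272.5 187.8] 3119 (214, 147, 114, 79)
```

The top view shows the housing at about (270,187) with its covers along a slanted row, the relay at (338,184), and pink and purple decoys at (176,187) and (190,255). In the side view the far right of the housing is partly hidden by the shelf. Next I'll enlarge both.

```bash
python3 - <<'E'
import cv2,numpy as np
a=cv2.imread("pics/a_top.png")[130:240,200:350];cv2.imwrite("pics/b_top.png",cv2.resize(a,None,fx=5,fy=5,interpolation=cv2.INTER_CUBIC))
a=cv2.imread("pics/a_side.png")[165:315,225:355];cv2.imwrite("pics/b_side.png",cv2.resize(a,None,fx=4,fy=4,interpolation=cv2.INTER_CUBIC))
E
```

```text
(no output)
```

View pics/b_top.png

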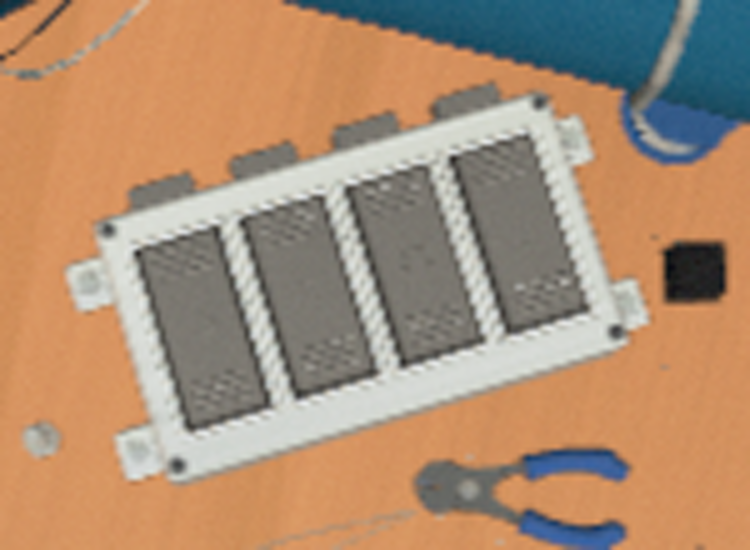

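View pics/b_side.png

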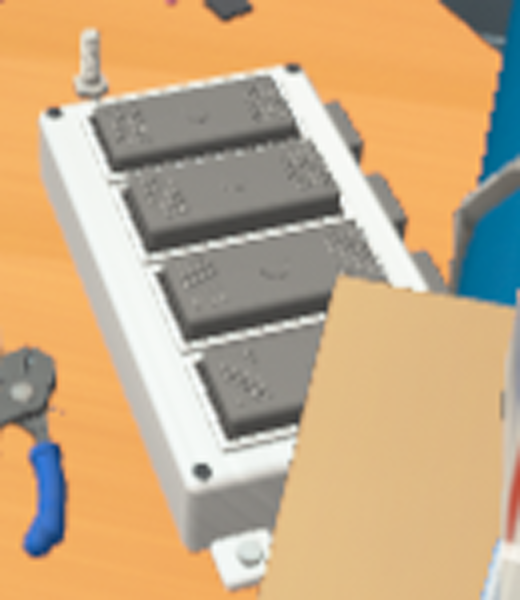

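View pics/a_wrist.png

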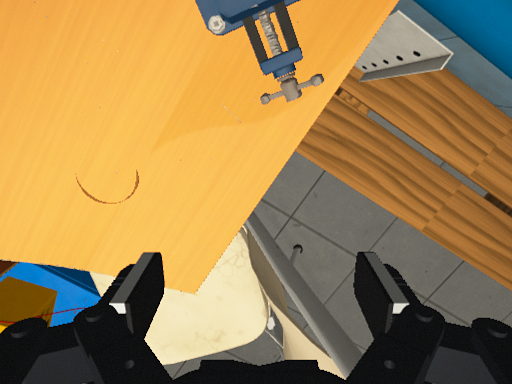

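```bash
cat > h.py <<'E'
import numpy as np,cv2
from scipy.optimize import least_squares
CAM={"top":(56.7395473603979,256.976,191.355,[[-0.0034,-0.9999,0.0135],[-0.9877,0.0012,-0.1563],[0.1562,-0.0139,-0.9876]],[-0.0129,0.4784,0.8406]),
"side":(44.152893644600894,261.7855,194.1028,[[0.9998,-0.0047,0.0183],[0.0108,-0.655,-0.7556],[0.0155,0.7556,-0.6548]],[-0.4464,0.0528,0.8977])}
def proj(n,X):
    v,cx,cy,R,t=CAM[n];f=192/np.tan(np.radians(v/2));c=np.array(R)@np.array(X).T+np.array(t)[:,None]
    return (f*c[:2]/c[2]).T+[cx,cy]
def tri(obs):
    return least_squares(lambda X:np.concatenate([proj(n,[X])[0]-p for n,p in obs]),[.6,0,.05])
E
python3 - <<'E'
from h import *
T=lambda u,v:np.array([200+u/5,130+v/5])-.4
S=lambda u,v:np.array([225+u/4,165+v/4])-.4
top={"FL":T(107,230),"FR":T(540,103),"NR":T(616,332),"NL":T(178,466)}
side={"FL":S(292,69),"NL":S(54,112),"NR":S(202,470)}
P={}
for k in side:
    r=tri([("top",top[k]),("side",side[k])]);P[k]=r.x;print(k,r.x.round(4),np.sqrt(2*r.cost).round(2))
print(np.linalg.norm(P["FL"]-P["NL"]),np.linalg.norm(P["NR"]-P["NL"]))
# fit model
s={"FL":(1,1),"FR":(1,-1),"NR":(-1,-1),"NL":(-1,1)}
def world(p,q):
    c,sn=np.cos(p[2]),np.sin(p[2]);q=np.atleast_2d(q)
    return np.c_[p[0]+c*q[:,0]-sn*q[:,1],p[1]+sn*q[:,0]+c*q[:,1],q[:,2]+p[3]]
def res(p):
    o=[]
    for n,d in(("top",top),("side",side)):
        for k in d:
            w=world(p,[s[k][0]*p[4],s[k][1]*p[5],.045]);o.append(proj(n,w)[0]-d[k])
    return np.concatenate(o)
r=least_squares(res,[.6,0,.2,0,.06,.11]);print(r.x.round(4),r.fun.round(2))
for i in range(4):
    y=.081-.054*i
    print(i+1,[world(r.x,[x,y,.057])[0].round(4).tolist() for x in(-.033,0,.033)],[ (proj(n,world(r.x,[0,y,.057]))[0]).round(1).tolist() for n in("top","side")])
E
```

```text
FL [0.5167 0.0746 0.0445] 0.03
NL [0.4005 0.0389 0.0457] 0.08
NR [ 0.4656 -0.1751  0.0456] 0.11
0.12149117690161147 0.22365861647054264
[ 0.491  -0.0506  0.2937  0.0005  0.0604  0.112 ] [ 0.19  0.04 -0.2  -0.05  0.06 -0.04 -0.08 -0.13 -0.05 -0.19  0.05  0.03
 -0.12  0.14]
1 [[0.4359, 0.0174, 0.0575], [0.4675, 0.0269, 0.0575], [0.4991, 0.0365, 0.0575]] [[240.1, 194.5], [273.5, 192.4]]
2 [[0.4516, -0.0343, 0.0575], [0.4832, -0.0248, 0.0575], [0.5148, -0.0152, 0.0575]] [[261.5, 188.1], [282.9, 211.3]]
3 [[0.4672, -0.086, 0.0575], [0.4988, -0.0764, 0.0575], [0.5304, -0.0669, 0.0575]] [[282.8, 181.7], [293.2, 232.0]]
4 [[0.4828, -0.1377, 0.0575], [0.5144, -0.1281, 0.0575], [0.546, -0.1186, 0.0575]] [[303.9, 175.4], [304.5, 254.8]]
```

The fit is good: residuals are 0.2 px or less, the underside comes out at z≈0, and the screw spacing is consistent. Now I'll close the fingers and swing round in front of the vice.

```bash
python3 -m handwheel '[[0.93,-1,-0.2,0,0,0],[0.93,-1,-0.2,0,0,0],[0.93,-1,-0.2,0,0,0],[0.93,-1,-0.2,0,0,0],[0.93,-1,-0.2,0,0,0],[0.93,-1,-0.2,0,0,0],[0.93,-1,-0.2,0,0,0],[0.93,-1,-0.2,0,0,0.0026]]' 1 40
```

```text
clock: 1.95
position: [0.3071, -0.3471, 0.2716]
tool_rot: [3.141, -0.0, 0.293]
force: [0.4, -0.4, 0.3]
grip_width: -0.0003
```

```bash
python3 -m handwheel '[[1,-0.75,0.2,0,0,0],[1,-0.75,0.3,0,0,0],[1,-0.75,0.6,0,0,0],[1,-0.75,0.8,0,0,0],[1,-0.75,1,0,0,0],[1,-0.75,1,0,0,0],[1,-0.75,1,0,0,0],[1,-0.75,1,0,0,0]]'
python3 - <<'E'
from workcell import bot
import cv2,numpy as np
f=bot.grab_frame("wrist");cv2.imwrite("pics/c_w.png",f["pixels"])
s=bot.observe();print(s["position"],s["force"],s["clock"])
E
```

```text
clock: 2.95
position: [0.4555, -0.1459, 0.1232]
tool_rot: [3.141, -0.0, 0.293]
force: [-0.4, -0.0, 0.6]
grip_width: -0.0002
[ 0.45661904 -0.14197331  0.12063599] [-0.1464386   6.75886256 -4.03683817] 3.0
```

View pics/c_w.png

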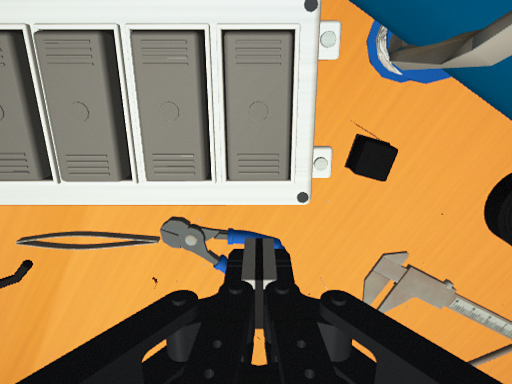

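The wrist view shows bay 4's cover ahead, with ribbed ends near (257,160) and (257,45) and the boss at (257,110). The fingers are clear of the housing.

```bash
python3 -m handwheel '[[1,0.14,0,0,0,0],[0.05,0,1,0,0,0],[0,0,0.8,0,0,0],[0,0,0,0,0,0],[0,0,0,0,0,0]]'
```

```text
clock: 3.62
position: [0.4812, -0.1425, 0.0795]
tool_rot: [3.141, -0.0, 0.293]
force: [1.0, -0.9, -0.6]
grip_width: -0.0001
```

```bash
python3 -m handwheel '[[0.12,-0.16,0.3,0,0,0],[0,0,0.2,0,0,0],[0,0,0,0,0,0],[0,0,0,0,0,0]]'
```

```text
clock: 4.12
position: [0.4826, -0.1377, 0.0664]
tool_rot: [3.142, -0.0, 0.293]
force: [1.3, -0.8, -0.8]
grip_width: -0.0
```

```bash
for z in 1; do python3 -m handwheel '[[0,0,0.12,0,0,0],[0,0,0,0,0,0]]'; done
```

```text
clock: 4.38
position: [0.4825, -0.1377, 0.0631]
tool_rot: [-3.141, 0.0, 0.293]
force: [0.2, 0.5, -0.9]
grip_width: 0.0
```

```bash
python3 -m handwheel '[[0,0,0.08,0,0,0],[0,0,0,0,0,0]]'
```

```text
clock: 4.62
position: [0.4825, -0.1377, 0.0612]
tool_rot: [-3.141, 0.0, 0.293]
force: [-0.0, -0.5, -1.1]
grip_width: -0.0002
```

```bash
python3 -m handwheel '[[0,0,0.06,0,0,0],[0,0,0,0,0,0]]'
```

```text
clock: 4.88
position: [0.4826, -0.1377, 0.0597]
tool_rot: [-3.142, 0.0, 0.293]
force: [-0.4, 0.1, -0.2]
grip_width: 0.0001
```

```bash
python3 -m handwheel '[[0,0,0.06,0,0,0],[0,0,0,0,0,0]]'
```

```text
clock: 5.12
position: [0.4826, -0.1377, 0.0582]
tool_rot: [-3.141, 0.0, 0.293]
force: [0.5, 0.2, 0.5]
grip_width: -0.0004
```

```bash
python3 -m handwheel '[[0,0,0.06,0,0,0],[0,0,0,0,0,0]]'
```

```text
clock: 5.38
position: [0.4826, -0.1378, 0.0569]
tool_rot: [3.141, 0.0, 0.293]
force: [-1.5, -0.1, 8.1]
grip_width: 0.0
```

```bash
python3 -m handwheel '[[0,0,0.03,0,0,0],[0,0,0,0,0,0]]'
```

```text
clock: 5.62
position: [0.4826, -0.1378, 0.0564]
tool_rot: [3.141, 0.0, 0.293]
force: [-3.9, 0.4, 13.4]
grip_width: -0.0002
```

Bay 4 is stiff, at 13 N for about 1 mm, so it is sound. Bay 3 next.

```bash
python3 -m handwheel '[[0,0,-0.5,0,0,0],[0,-1,0,0,0,0],[0,-1,0,0,0,0],[0,-0.16,0,0,0,0],[0,0,0,0,0,0]]'
```

```text
clock: 6.25
position: [0.4673, -0.0863, 0.0689]
tool_rot: [3.141, -0.0, 0.294]
force: [-0.2, -0.8, 0.2]
grip_width: 0.0001
```

```bash
python3 -m handwheel '[[0,0,0.18,0,0,0],[0,0,0,0,0,0]]'
```

```text
clock: 6.5
position: [0.4669, -0.0865, 0.0636]
tool_rot: [-3.141, 0.001, 0.293]
force: [-0.6, 0.5, -0.1]
grip_width: -0.0002
```

```bash
python3 -m handwheel '[[0,0,0.06,0,0,0],[0,0,0,0,0,0]]'
```

```text
clock: 6.75
position: [0.4669, -0.0861, 0.0624]
tool_rot: [-3.141, 0.0, 0.293]
force: [0.5, -0.1, -0.3]
grip_width: -0.0001
```

```bash
python3 -m handwheel '[[0,0,0.06,0,0,0],[0,0,0,0,0,0]]'
```

```text
clock: 7.0
position: [0.4669, -0.086, 0.0609]
tool_rot: [-3.141, 0.0, 0.293]
force: [-0.5, -0.3, -1.1]
grip_width: -0.0003
```

```bash
python3 -m handwheel '[[0,0,0.05,0,0,0],[0,0,0,0,0,0]]'
```

```text
clock: 7.25
position: [0.4669, -0.086, 0.0597]
tool_rot: [-3.142, 0.0, 0.293]
force: [-0.2, -0.4, -0.4]
grip_width: -0.0
```

```bash
python3 -m handwheel '[[0,0,0.05,0,0,0],[0,0,0,0,0,0]]'
```

```text
clock: 7.5
position: [0.4671, -0.086, 0.0586]
tool_rot: [3.142, -0.0, 0.293]
force: [-1.3, 0.7, 3.8]
grip_width: -0.0002
```

```bash
python3 -m handwheel '[[0,0,0.05,0,0,0],[0,0,0,0,0,0]]'
```

```text
clock: 7.75
position: [0.467, -0.0861, 0.0575]
tool_rot: [3.141, -0.0, 0.293]
force: [-3.5, 0.3, 11.7]
grip_width: -0.0002
```

Bay 3 is also stiff, at about 8 N/mm, so it is sound. Bay 2 next.

```bash
python3 -m handwheel '[[0,0,-0.45,0,0,0],[0,-1,0,0,0,0],[0,-1,0,0,0,0],[0,-0.16,0,0,0,0],[0,0,0.2,0,0,0],[0,0,0,0,0,0]]'
```

```text
clock: 8.5
position: [0.4514, -0.035, 0.0632]
tool_rot: [3.142, 0.001, 0.293]
force: [0.4, -0.8, 0.3]
grip_width: 0.0
```

```bash
python3 -m handwheel '[[0,0,0.05,0,0,0],[0,0,0,0,0,0]]'
```

```text
clock: 8.75
position: [0.4514, -0.0346, 0.0622]
tool_rot: [-3.142, 0.0, 0.293]
force: [0.4, 0.3, 0.1]
grip_width: -0.0
```

```bash
python3 -m handwheel '[[0,0,0.05,0,0,0],[0,0,0,0,0,0]]'
```

```text
clock: 9.0
position: [0.4514, -0.0344, 0.061]
tool_rot: [-3.142, 0.0, 0.293]
force: [1.0, -0.2, -0.8]
grip_width: 0.0
```

```bash
python3 -m handwheel '[[0,0,0.05,0,0,0],[0,0,0,0,0,0]]'
```

```text
clock: 9.25
position: [0.4512, -0.0343, 0.0597]
tool_rot: [-3.142, 0.0, 0.293]
force: [-1.0, -0.7, 2.5]
grip_width: 0.0001
```

```bash
python3 -m handwheel '[[0,0,0.05,0,0,0],[0,0,0,0,0,0]]'
```

```text
clock: 9.5
position: [0.451, -0.0344, 0.0584]
tool_rot: [-3.142, 0.001, 0.293]
force: [-4.3, -0.9, 4.4]
grip_width: 0.0
```

```bash
python3 -m handwheel '[[0,0,0.05,0,0,0],[0,0,0,0,0,0]]'
```

```text
clock: 9.75
position: [0.4506, -0.0346, 0.0572]
tool_rot: [-3.142, 0.002, 0.293]
force: [-6.2, -3.0, 7.2]
grip_width: -0.0
```

Bay 2 gives about 2.5 N/mm plus sideways drag, so it behaves differently. I'll look before going further.

```bash
python3 - <<'E'
from workcell import bot
import cv2,numpy as np
f=bot.grab_frame("side")["pixels"];g=bot.grab_frame("wrist")["pixels"]
a=cv2.resize(f[165:315,225:355],None,fx=3.8,fy=3.8,interpolation=cv2.INTER_CUBIC)
cv2.imwrite("pics/d_side.png",a);cv2.imwrite("pics/d_w.png",g)
print(bot.observe()["force"])
E
```

```text
[-6.88138485 -2.31731712  7.54168576]
```

View pics/d_side.png

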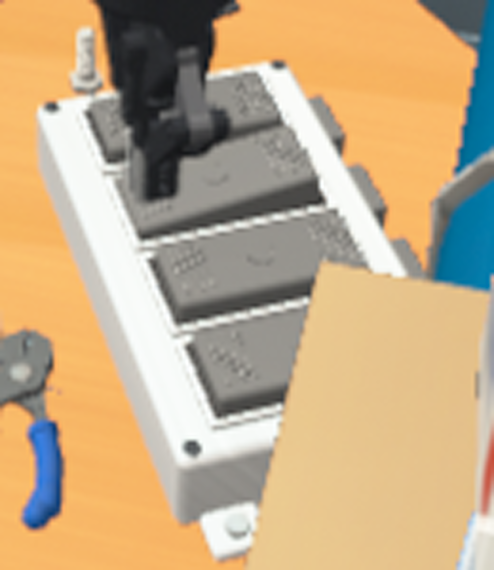

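View pics/d_w.png

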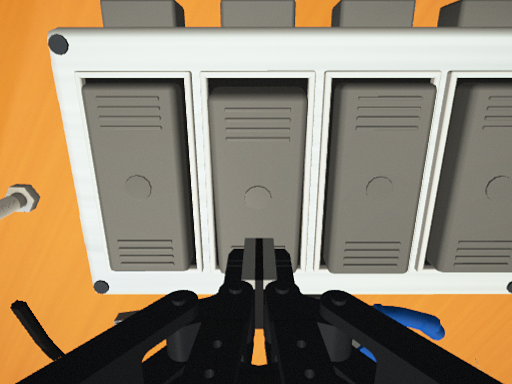

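Bay 2's cover is visibly tilted: its far end stands up at about (290,135) in the side crop, while bays 1 and 3 lie level. It is the loose one. I'll press 1.5 mm further to be sure of the rocking step, then let go.

```bash
python3 -m handwheel '[[0,0,0.06,0,0,0],[0,0,0,0,0,0],[0,0,0,0,0,0]]'; python3 - <<'E'
from workcell import bot
import cv2
f=bot.grab_frame("side")["pixels"]
cv2.imwrite("pics/e_side.png",cv2.resize(f[165:265,225:355],None,fx=4,fy=4,interpolation=cv2.INTER_CUBIC))
E
```

```text
clock: 10.22
position: [0.4506, -0.0346, 0.056]
tool_rot: [3.141, 0.002, 0.293]
force: [-9.7, -2.3, 19.0]
grip_width: 0.0001
```

View pics/e_side.png

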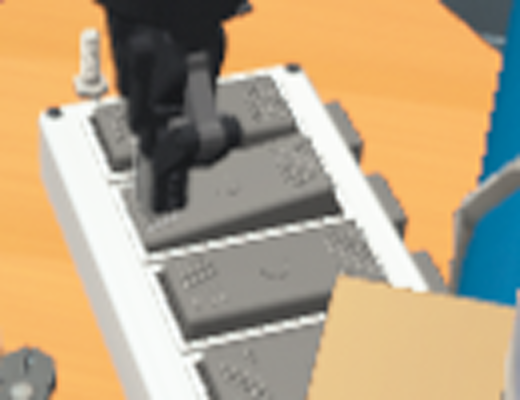

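The cover is on its hard stop, with the tilt clear to see. Now I'll lift and move to the middle.

```bash
python3 -m handwheel '[[0,0,-0.5,0,0,0],[0.68,0,0,0,0,0],[0.68,0,0,0,0,0],[0,0,0,0,0,0],[0,0,0,0,0,0]]'; python3 - <<'E'
from workcell import bot
import cv2
f=bot.grab_frame("side")["pixels"]
cv2.imwrite("pics/f_side.png",cv2.resize(f[165:265,225:355],None,fx=4,fy=4,interpolation=cv2.INTER_CUBIC))
E
```

```text
clock: 10.9
position: [0.4835, -0.0246, 0.0684]
tool_rot: [-3.142, 0.0, 0.293]
force: [-0.0, -0.7, -0.3]
grip_width: 0.0002
```

View pics/f_side.png

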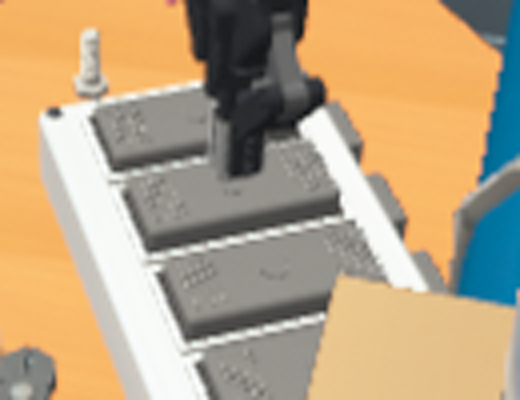

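The cover has levelled again and the fingertip is above the boss. Pressing in stages.

```bash
python3 -m handwheel '[[0,0,0.3,0,0,0],[0,0,0.08,0,0,0],[0,0,0,0,0,0]]'; python3 -m handwheel '[[0,0,0.06,0,0,0],[0,0,0.04,0,0,0],[0,0,0,0,0,0]]'
```

```text
clock: 11.32
position: [0.4839, -0.0246, 0.0586]
tool_rot: [3.141, -0.0, 0.293]
force: [0.9, -1.5, 3.3]
grip_width: 0.0002
clock: 11.7
position: [0.4841, -0.0246, 0.0564]
tool_rot: [3.141, -0.001, 0.293]
force: [0.2, 0.1, 9.7]
grip_width: -0.0003
```

```bash
python3 -m handwheel '[[0,0,0.04,0,0,0],[0,0,0.04,0,0,0],[0,0,0,0,0,0]]'
```

```text
clock: 12.08
position: [0.4841, -0.0246, 0.0546]
tool_rot: [3.141, -0.001, 0.293]
force: [-2.7, 1.1, 17.6]
grip_width: -0.0003
```

```bash
python3 -m handwheel '[[0,0,0.04,0,0,0],[0,0,0.02,0,0,0],[0,0,0,0,0,0]]'
```

```text
clock: 12.45
position: [0.4842, -0.0247, 0.054]
tool_rot: [3.141, -0.001, 0.293]
force: [-9.2, 0.1, 43.6]
grip_width: 0.0001
```

```bash
python3 -m handwheel '[[0,0,0.04,0,0,0],[0,0,0,0,0,0]]'
```

```text
clock: 12.7
position: [0.4843, -0.0247, 0.0537]
tool_rot: [3.14, -0.001, 0.293]
force: [-13.4, 0.1, 63.5]
grip_width: 0.0
```

It is on a hard stop, about 6 mm below first contact. I'll lift well clear and check.

```bash
python3 -m handwheel '[[0,0,-0.3,0,0,0],[0,0,-1,0,0,0],[-1,0,-1,0,0,0],[-1,0,-1,0,0,0],[-1,0,-1,0,0,0],[-1,0,-1,0,0,0],[0,0,0,0,0,0],[0,0,0,0,0,0]]'; python3 - <<'E'
from workcell import bot
import cv2,numpy as np
f=bot.grab_frame("side")["pixels"]
t=bot.grab_frame("top")["pixels"]
a=cv2.resize(f[165:315,225:355],None,fx=3.8,fy=3.8,interpolation=cv2.INTER_CUBIC)
b=cv2.imread("pics/a_side.png")[165:225,225:315]
cv2.imwrite("pics/g_side.png",a)
cv2.imwrite("pics/g_cmp.png",np.vstack([cv2.resize(x[180:250,235:335],None,fx=4,fy=4,interpolation=cv2.INTER_CUBIC) for x in (cv2.imread("pics/a_side.png"),f)]))
cv2.imwrite("pics/g_top.png",t)
cv2.imwrite("pics/g_w.png",bot.grab_frame("wrist")["pixels"])
E
```

```text
clock: 13.7
position: [0.3886, -0.0533, 0.1839]
tool_rot: [-3.142, -0.0, 0.293]
force: [-0.9, -0.8, -0.6]
grip_width: -0.0
```

View pics/g_cmp.png

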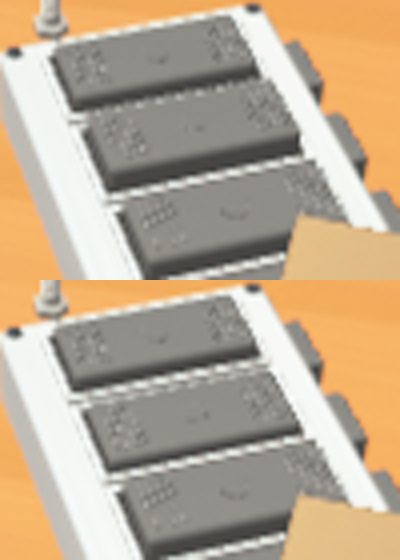

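View pics/g_w.png

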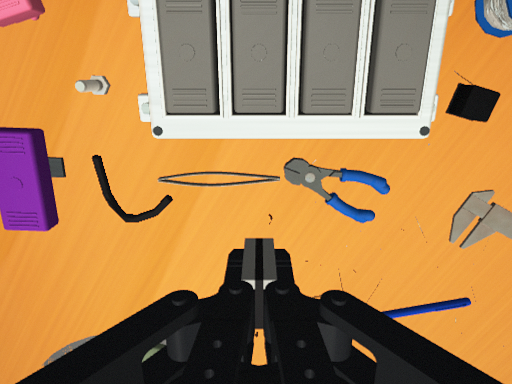

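View pics/g_top.png

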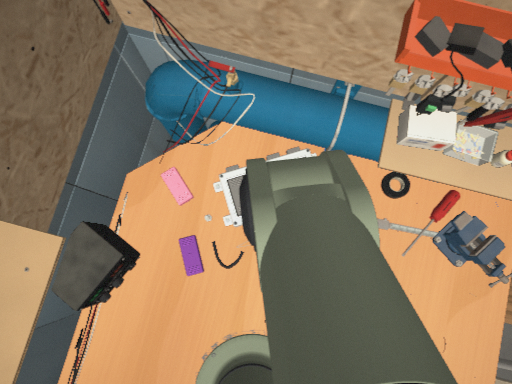

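The before/after comparison shows bay 2's cover now low in the bezel and level, with its neighbours unchanged. Bolt and relay are in place and the arm is clear. Handing in.

```bash
python3 - <<'E'
from workcell import bot
print(bot.job_done())
E
```

```text
the job is handed in; nothing more can be done
None
```

The unclipped cover was in bay 2, second from the left. I pressed it home at its middle and handed the job in at about 14 s of the allowed 48 s; no verdict was reported.

- **Finding it:** I pressed the near ends of bays 4, 3 and 2 with the fingers shut. Bays 4 and 3 were stiff, at about 8 N/mm or more, and I stopped at 13 N and 12 N, roughly 1–2 mm into their seals. Bay 2 gave only about 2.5 N/mm, its far end visibly rose, and it reached a hard stop at 19 N. I did not press bay 1, because bay 2 was clearly the one that rocks.
- **Seating it:** The cover levelled itself when let go. I then pressed at its middle; it slid about 6 mm at 10–18 N and met a hard stop. The wrist force peaked at about 64 N there, more than needed but within the 120 N limit.
- **Last checks:** In the side view before and after, the bay 2 cover sits lower and level and the covers in bays 1 and 3 look unchanged. The bolt and relay look undisturbed, and the robot was clear of everything with no contact force.
- **Not checked:** I did not press the ends again after seating, so "no longer rocks" rests on the hard stop and the picture. The spool is only partly in the last wrist view and hidden in the top view. I never worked near it, so I take it as unmoved.

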